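Stand the blue cold plate in the cold box

TASK

Pack the cold box: take the blue cold plate out of the steel draining stand and stand it on edge in the empty middle slot of the cream cold box, upright and all the way down. Keep it upright on the way and lower it in gently, do not drop it. Leave the orange plate in the stand and the grey plate in the box as they are.

Things in the scene. Friction and masses are not known exactly. Their poses are not given: they have to be found in the camera images.
- blue_plate_center (a point): Centre (half-way up) of the loose blue plastic plate (0.33 kg) on edge: 22 mm thick (x axis, grip this way), 120 wide (y), 140 high (z, up); a small white cap rises 6 mm from its top edge, 40 mm off-centre. Starts in one of two grooves of a fixed steel stand, 190 x 150 mm: groove floor 10, lips 32 mm above the table. Grip its upper half, mid-width. Either broad face may look either way in the box.
- middle_slot (a point): Centre of the floor of the middle of three slots in a fixed, open cream box, 250 x 190 mm. Floor 20 mm above the table; dividers and rim 50 mm above the floor. x: across the slot (plate thickness), y: along it, z up. 30 mm across, widening to 46 over the top 12 mm; 140 mm long. Next slots 70 mm away along -x (holds the grey plate) and +x (empty).
- orange_plate_center (a point): Centre of the orange plate, same shape and size as the blue one, standing in the other groove of the draining stand, 110 mm from the blue one along the plates' x axis (either side). Leave it alone.
- grey_plate_center (a point): Centre of the grey plate, same shape and size, already standing in the box in the slot next to the middle one. Leave it alone.

How it is judged:
At the end, for the whole second after the job is handed in: The blue plate rests on the floor of the middle slot (its centre less than 76 mm above the slot floor), centred within 12 mm across and 15 mm along the slot, upright and in line with the slot within 12 degrees, at rest; the orange and grey plates are within 30 mm of where they started (x of blue_plate_center in the frame of middle_slot between -0.012 and 0.012 m and y of blue_plate_center in the frame of middle_slot between -0.015 and 0.015 m and z of blue_plate_center in the frame of middle_slot below 0.076 m and angle between blue_plate_center's own z axis and vertical below 0.21 rad and angle between the x axis of blue_plate_center and the x axis of middle_slot, either way round below 0.21 rad and linear speed of blue_plate below 0.02 m/s and distance of each of orange_plate_center, grey_plate_center from where it was at the start of the episode below 0.03 m); the robot touches nothing.
It fails at once if the blue plate is tipped over (more than 35 degrees) (angle between blue_plate_center's own z axis and vertical above 0.61 rad).
It fails at once if the blue plate is dropped into the box (faster than 0.7 m/s there) (horizontal distance between blue_plate_center and middle_slot below 0.05 m and z of blue_plate_center in the frame of middle_slot below 0.18 m and linear speed of blue_plate above 0.7 m/s).
It fails at once if the orange plate is moved or tipped (distance of orange_plate_center from where it was at the start of the episode above 0.03 m or angle between orange_plate_center's own z axis and vertical above 0.4 rad).
It fails at once if the grey plate is moved or tipped (distance of grey_plate_center from where it was at the start of the episode above 0.03 m or angle between grey_plate_center's own z axis and vertical above 0.4 rad).
It also fails if it takes over 42 s, if anything falls off the work surface, if the arm or the gripper's body presses on something with over 40 N, if the wrist force passes 120 N, or if a joint passes its speed limit or range.

ROBOT

A 6-joint arm with a two-finger parallel gripper is mounted at the origin on the work surface. World frame = base frame: x ahead of the robot, y to its left, z up, the work surface at z = 0. Lengths are in m, angles in rad, forces in N, time in s.
With the tool pointing down it reaches from about 0.4 to 0.825 m from the base axis. Payload 7 kg.
Tool frame: the origin (TCP) lies midway between the tips of the shut fingers; the grasp point (between the pads) lies 19 mm behind it; y points along the fingers, x is the direction in which the jaws open and shut, and the axes are right-handed (so a half turn about y gives the same grasp; the last joint's range is limited). The gripper opens to 85 mm and grips with 20 to 120 N. Pads are 22 mm wide; open, the fingers measure 114 mm over their backs; the gripper's body (76 mm by 85 mm) begins 54 mm behind the grasp point. The pads swing forward as they close: fully open they stand 13 mm farther back than shut.
Start: joints at [1.542, 0.359, 0.012, 0, -1.224, -0.288], TCP at [0.21, 0.641, 0.231] pointing down, gripper open.
Joint ranges: [-3.07, 3.07], [-1.43, 2.12], [-1.02, 1.25], [-3.03, 1.67], [-3.05, -0], [-3.03, 3.03]. Speed limits (rad/s): [2.39, 2.39, 3.01, 3.14, 3.14, 3.14].

INTERFACE

Orientations are given as a unit quaternion [w, x, y, z].
In Python, from cell import robot gives the robot as it stands. The module is installed in compiled form; this text tells all that it offers.
- The arm moves only by the tool step_arm, never from a script. Its argument "steps" is a list of rows, each an object of numbers: "tx", "ty", "tz": the shift along the tool's x, y, z in m; "ax", "ay", "az": the turn, a rotation vector about the tool's x, y, z in degrees; "jaw": the closure, from -1 (fully open) to 1 (shut). A call has 1 to 20 rows; each row shifts and turns the pose as measured when the row begins, along the tool's axes as they then stand; what a row does not reach is not made up. A row lasts 1/8 s, in which the tool goes at most 62.5 mm and 10.7 degrees, less where a joint would pass 70% of its speed; a pose out of reach is approached as far as the arm can. A call is refused whole if a number of a shift passes 0.0625 or a number of a turn 10.7, either way. A call with a gripper value outside its range is refused whole. The fingers move at their own pace and stop on an object; "squeeze" is the grip in N (left out, the last holds). Time passes only in rows, so rows that do not move let the fingers close. It gives the time, the measured TCP pose, the force and the opening at its end, in the units of the state.
- robot.sense(): the state, without advancing time (a new reading comes with each control period).
- robot.get_image(name): name is "side" or "top" or "wrist"; returns a dict with "img" (400x640x3 uint8, blue, green, red), "depth" (400x640 float32, m along the optical axis (not along the pixel's ray), 0 where there is no reading), "vfov" (degrees; the focal length in pixels is half the picture's height over the tangent of half this angle, whatever the lens; pixels are square), "cx", "cy" (the principal point, pixels), "cam_to_world" (4x4, takes a point from camera to world coordinates); the wrist camera has in their place "hand_eye" (4x4, takes a point from camera to tool coordinates, whose origin is the TCP and whose axes are the tool frame's). Camera axes: x right, y up, looking along -z (the intrinsics and any distortion apply to the point x, -y, -z); pixel columns grow to the right and rows downward; lengths in m; the calibration is good to about 2 mm. A picture is of the moment at which its call begins: read the wrist's pose just before it.
- robot.job_done(): hands the job in, once; it reports no verdict.
Trained networks look in a picture, given as the dict that the camera call returned (one of the last four; its "shot" number tells which), for a name from the list of things; names that differ only in an ending like _2 or _b are one class to them, and where a whole thing is asked for, a point or a joint stands for the part that bears it (a point fixed in the world has none). Each returns a list of dicts, best first, with "conf" (0 to 1); they miss things now and then, are a little off and sometimes report something else, mostly with a low value. They report only what shows in the picture. A call takes as long as a camera call.
- robot.recognise(picture, query): "xy" ([column, row] in pixels, amid what is visible of it).
The state is a dict: "time_s": time; "joint_pos": joint angles; "dq": joint speeds; "tau": joint torques, N m; "ee_pos": TCP position; "ee_rot": TCP orientation; "contact_force": force on the tool from outside, world axes, zero at the start; "torque": the same for the moment, N m; "width": finger opening in m.
Only numpy, scipy, OpenCV 4.12 (cv2) and the standard library are available. Lean on these libraries where they do the work, as an engineer would, in place of code of your own. Each camera call takes 0.05 s, during which the arm holds its last target.

## Working session

There is one attempt and no reset: what is moved stays moved. The work goes in short steps, Python scripts to look and compute and a tool call to move; the robot and the scene stay as the last step left them, time stands still between calls to the robot, and variables do not carry over. Pictures are saved under pics/ and viewed, and the job is handed in when it is done.

Besides the shell and the picture viewer there is one more tool, called after "Call:" as name(argument=value, ...) on one line, values as JSON. step_arm: Moves the arm, as the interface text tells. Its arguments: {"type":"object","properties":{"steps":{"type":"array","items":{"type":"object","properties":{"tx":{"type":"number"},"ty":{"type":"number"},"tz":{"type":"number"},"ax":{"type":"number"},"ay":{"type":"number"},"az":{"type":"number"},"jaw":{"type":"number"}}}},"squeeze":{"type":"number"}},"required":["steps"]}

```bash
mkdir -p pics
cat > h.py <<'E'
import numpy as np, cv2
from cell import robot
def K(d):
    f=d["img"].shape[0]/2/np.tan(np.radians(d["vfov"])/2); return f,d["cx"],d["cy"]
def pts(d,T=None):
    f,cx,cy=K(d); z=d["depth"]; v,u=np.mgrid[:z.shape[0],:z.shape[1]]
    P=np.stack([(u-cx)/f*z,-(v-cy)/f*z,-z,np.ones_like(z)],-1)
    T=d["cam_to_world"] if T is None else T
    return (P@np.array(T).T)[...,:3]
E
python3 - <<'E'
from h import *
s=robot.sense(); print({k:np.round(v,3) for k,v in s.items()})
for n in ["side","top","wrist"]:
    d=robot.get_image(n); cv2.imwrite(f"pics/{n}0.png",d["img"]); np.savez(f"{n}0.npz",**{k:v for k,v in d.items()})
    print(n,{k:(np.round(v,3) if not isinstance(v,(str,dict)) else v) for k,v in d.items() if k not in("img","depth")})
    for q in ["blue_plate_center","middle_slot","orange_plate_center","grey_plate_center"]:
        try:
            r=robot.recognise(d,q); print(q,[(np.round(x["xy"]),round(x["conf"],2)) for x in r[:3]])
        except Exception as e: print(e)
E
```

```text
{'time_s': np.float64(0.0), 'joint_pos': array([ 1.542,  0.359,  0.011, -0.   , -1.224, -0.288]), 'dq': array([-0.   ,  0.   , -0.   ,  0.001, -0.001, -0.001]), 'tau': array([-0.0000e+00, -5.8333e+01,  2.9343e+01,  6.9370e+00, -6.0000e-03,
       -0.0000e+00]), 'ee_pos': array([0.21 , 0.641, 0.23 ]), 'ee_rot': array([-0.414,  0.415, -0.572,  0.573]), 'contact_force': array([ 0.473, -0.041,  0.309]), 'torque': array([-0.04 ,  0.034,  0.009]), 'width': np.float64(0.086)}
side {'vfov': np.float64(53.972), 'cx': np.float64(321.711), 'cy': np.float64(201.936), 'cam_to_world': array([[-0.97 ,  0.141, -0.196,  0.424],
       [-0.241, -0.612,  0.754,  0.534],
       [-0.014,  0.779,  0.627,  0.553],
       [ 0.   ,  0.   ,  0.   ,  1.   ]]), 'shot': np.int64(1)}
blue_plate_center [(array([332., 290.]), 0.67)]
middle_slot [(array([345., 175.]), 0.72)]
orange_plate_center [(array([260., 293.]), 0.65)]
grey_plate_center [(array([381., 151.]), 0.88)]
top {'vfov': np.float64(48.334), 'cx': np.float64(312.931), 'cy': np.float64(199.092), 'cam_to_world': array([[-0.073,  0.977, -0.2  ,  0.369],
       [-0.997, -0.072,  0.012, -0.01 ],
       [-0.002,  0.2  ,  0.98 ,  1.063],
       [ 0.   ,  0.   ,  0.   ,  1.   ]]), 'shot': np.int64(2)}
blue_plate_center [(array([229., 236.]), 0.55)]
middle_slot []
orange_plate_center [(array([218., 191.]), 0.64)]
grey_plate_center [(array([408., 231.]), 0.93)]
wrist {'vfov': np.float64(63.54), 'cx': np.float64(321.365), 'cy': np.float64(201.691), 'hand_eye': array([[ 1.   ,  0.   , -0.001,  0.001],
       [-0.001,  0.32 , -0.947, -0.143],
       [ 0.   ,  0.947,  0.32 ,  0.082],
       [ 0.   ,  0.   ,  0.   ,  1.   ]]), 'shot': np.int64(3)}
blue_plate_center []
middle_slot []
orange_plate_center []
grey_plate_center []
```

View pics/side0.png

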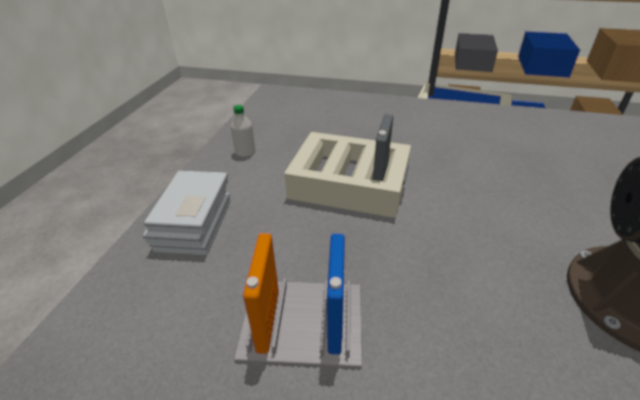

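View pics/top0.png

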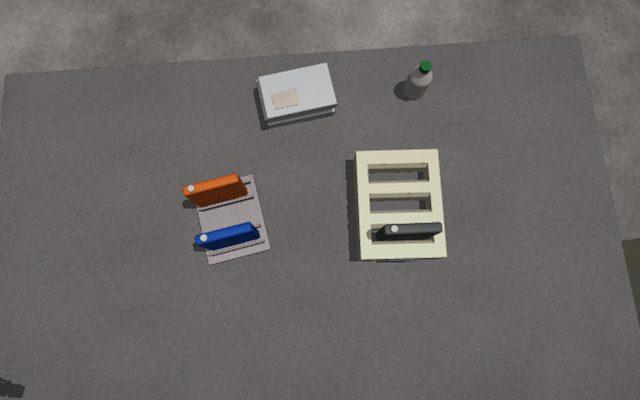

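View pics/wrist0.png

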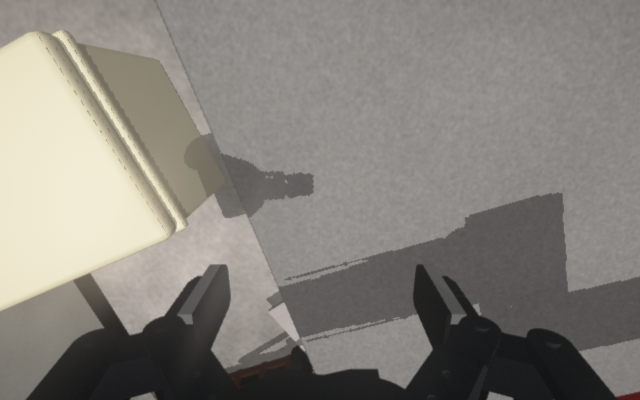

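The side view shows the blue plate (332,290) and the orange one (260,293) in the stand, with the grey plate in the box's +col slot (381,151). The middle slot is at (345,160). The top view agrees: slots at rows 173, 203 and 233, so the middle one is around (400,203). Next I measure these from depth.

```bash
cat > m.py <<'E'
from h import *
def load(n): 
    d=dict(np.load(f"{n}.npz")); return d
def rect(p):
    (c,wh,a)=cv2.minAreaRect((p[:,:2]*1000).astype(np.float32)); return np.round(c,1),np.round(wh,1),round(a,1)
def masks(img):
    hsv=cv2.cvtColor(img,cv2.COLOR_BGR2HSV)
    return {"blue":cv2.inRange(hsv,(105,150,40),(125,255,255)),"orange":cv2.inRange(hsv,(3,150,60),(18,255,255)),
     "cream":cv2.inRange(hsv,(20,30,110),(36,120,255))}
if __name__=="__main__":
  for n in ["top0","side0"]:
    d=load(n); P=pts(d); M=masks(d["img"])
    ok=d["depth"]>0
    tab=P[ok&(abs(P[...,2])<.02)][:,2]; print(n,"table z",np.median(tab))
    for k,m in M.items():
        m=cv2.erode(m,np.ones((2,2)))>0
        p=P[m&ok&(P[...,2]>-.02)&(P[...,2]<.25)&(P[...,0]>.2)&(P[...,0]<.9)]
        z=np.percentile(p[:,2],[1,50,95,99]); print(k,len(p),np.round(z,3))
        t=p[p[:,2]>z[2]-.006]; print("  top rect",rect(t),len(t),"z",np.median(t[:,2]).round(4))
E
python3 m.py
```

```text
top0 table z -0.00019659295839957736
blue 874 [0.037 0.145 0.152 0.153]
  top rect (array([495.8, 167. ]), array([ 19.1, 113.9]), 10.3) 416 z 0.1494
orange 1178 [0.024 0.122 0.151 0.153]
  top rect (array([601.8, 191. ]), array([ 18.8, 115.6]), 11.2) 419 z 0.1494
cream 3426 [0.056 0.069 0.073 0.074]
  top rect (array([ 548. , -219.5]), array([188.4, 248.9]), 87.2) 2741 z 0.0697
side0 table z -0.0008859932223548306
blue 1340 [0.018 0.143 0.149 0.15 ]
  top rect (array([497.9, 173.6]), array([ 17.9, 113.7]), 11.2) 662 z 0.1485
orange 2450 [0.021 0.112 0.149 0.15 ]
  top rect (array([602.6, 198. ]), array([ 18.3, 113. ]), 11.0) 724 z 0.1483
cream 6453 [0.003 0.064 0.07  0.071]
  top rect (array([ 548.6, -213.3]), array([188. , 245.6]), 87.0) 3193 z 0.0689
```

Run:
```python
import cv2
a=cv2.imread("pics/top0.png")[130:280,170:460]; cv2.imwrite("pics/topc.png",cv2.resize(a,None,fx=2.7,fy=2.7,interpolation=cv2.INTER_CUBIC))
a=cv2.imread("pics/side0.png")[110:370,230:430]; cv2.imwrite("pics/sidec.png",cv2.resize(a,None,fx=2.3,fy=2.3,interpolation=cv2.INTER_CUBIC))
```

```text
(no output)
```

View pics/topc.png

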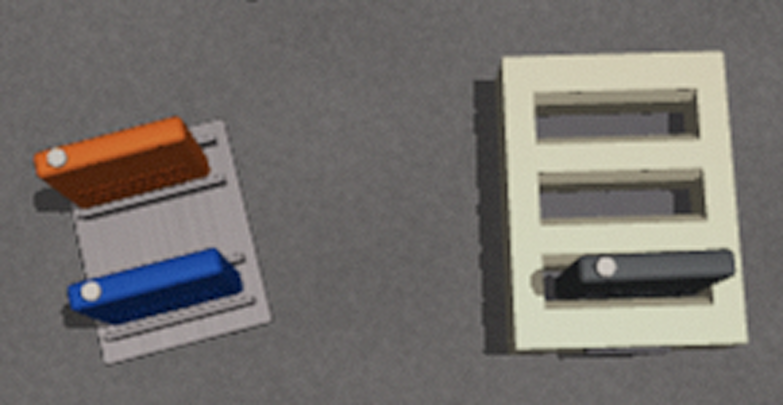

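View pics/sidec.png

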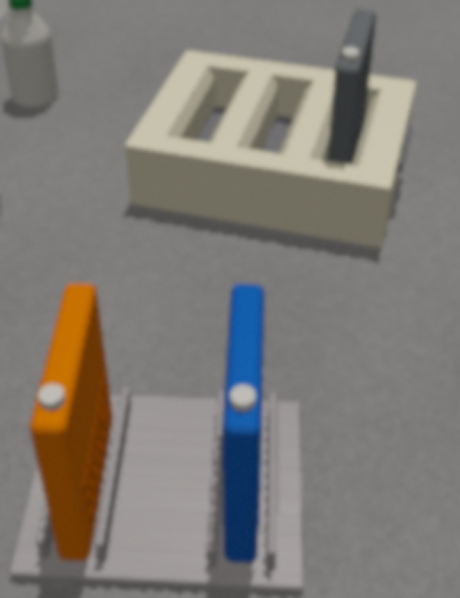

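```bash
cat > go.py <<'E'
import sys
from h import *
from scipy.spatial.transform import Rotation as R
# args: x y z yaw_deg  (tool y down, tool x at yaw)
def plan(x,y,z,yaw):
    s=robot.sense(); q=s["ee_rot"]; Rc=R.from_quat([q[1],q[2],q[3],q[0]]); p=np.array(s["ee_pos"])
    a=np.radians(yaw); X=np.array([np.cos(a),np.sin(a),0]); Y=np.array([0,0,-1.]); Z=np.cross(X,Y)
    Rt=R.from_matrix(np.stack([X,Y,Z],1))
    print("axes now x",Rc.as_matrix()[:,0].round(3),"y",Rc.as_matrix()[:,1].round(3),"yaw",np.degrees(np.arctan2(*Rc.as_matrix()[1::-1,0])).round(2))
    print("pos",p.round(4),"t",s["time_s"],"F",np.round(s["contact_force"],1),"w",round(s["width"],4))
    dw=np.array([x,y,z])-p
    print("shift tool mm",(Rc.inv().apply(dw)*1000).round(1),"in target axes",(Rt.inv().apply(dw)*1000).round(1))
    print("turn deg",np.degrees((Rc.inv()*Rt).as_rotvec()).round(2), "q",s["joint_pos"].round(2))
plan(*map(float,sys.argv[1:5]))
E
python3 go.py 0.45 0.30 0.29 12; python3 go.py 0.45 0.30 0.29 192
```

```text
axes now x [-0.312 -0.95  -0.   ] y [-0.  0. -1.] yaw -108.15
pos [0.2103 0.6414 0.2313] t 0.75 F [-0.2 -0.6 -0.2] w 0.0854
shift tool mm [249.7 -58.7 334.1] in target axes [ 163.5  -58.7 -383.8]
turn deg [  -0.   -120.15   -0.  ] q [ 1.54  0.36  0.01 -0.   -1.22 -0.29]
axes now x [-0.312 -0.95  -0.   ] y [-0.  0. -1.] yaw -108.15
pos [0.2103 0.6414 0.2313] t 0.75 F [-0.2 -0.6 -0.2] w 0.0854
shift tool mm [249.7 -58.7 334.1] in target axes [-163.5  -58.7  383.8]
turn deg [ 0.   59.85 -0.  ] q [ 1.54  0.36  0.01 -0.   -1.22 -0.29]
```

```bash
python3 go.py 0.48 0.18 0.29 192
```

```text
axes now x [-0.312 -0.95  -0.   ] y [-0.  0. -1.] yaw -108.15
pos [0.2103 0.6414 0.2313] t 0.75 F [-0.2 -0.6 -0.2] w 0.0854
shift tool mm [354.4 -58.7 400. ] in target axes [-167.9  -58.7  507.4]
turn deg [ 0.   59.85 -0.  ] q [ 1.54  0.36  0.01 -0.   -1.22 -0.29]
```

Call:
step_arm(steps=[{"tx": 0.03,"ty": -0.01,"tz": 0.034},{"tx": 0.03,"ty": -0.01,"tz": 0.034},{"tx": 0.03,"ty": -0.01,"tz": 0.034},{"tx": 0.03,"ty": -0.01,"tz": 0.034},{"tx": 0.03,"ty": -0.01,"tz": 0.034},{"tx": 0.03,"ty": -0.01,"tz": 0.034},{"tx": 0.03,"tz": 0.034},{"tx": 0.03,"tz": 0.034},{"ay": 10},{"ay": 10},{"ay": 10},{"ay": 10},{"ay": 10},{"ay": 10}])

```text
validation failed for argument at $.st...
```

```bash
python3 go.py 0.48 0.18 0.29 192
```

```text
axes now x [-0.312 -0.95  -0.   ] y [-0.  0. -1.] yaw -108.15
pos [0.2103 0.6414 0.2313] t 0.75 F [-0.2 -0.6 -0.2] w 0.0854
shift tool mm [354.4 -58.7 400. ] in target axes [-167.9  -58.7  507.4]
turn deg [ 0.   59.85 -0.  ] q [ 1.54  0.36  0.01 -0.   -1.22 -0.29]
```

Call:
step_arm(steps=[{"tx": 0.03,"ty": -0.01,"tz": 0.034,"ax": 0,"ay": 0,"az": 0,"jaw": -1}])

```text
time_s: 0.88
ee_pos: [0.2324, 0.6029, 0.2396]
ee_rot: [-0.415, 0.416, -0.572, 0.573]
contact_force: [-0.0, -0.1, -0.4]
width: 0.0852
```

All seven keys are needed in each row.

Call:
step_arm(steps=[{"tx": 0.036,"ty": -0.01,"tz": 0.041,"ax": 0,"ay": 0,"az": 0,"jaw": -1},{"tx": 0.036,"ty": -0.01,"tz": 0.041,"ax": 0,"ay": 0,"az": 0,"jaw": -1},{"tx": 0.036,"ty": -0.01,"tz": 0.041,"ax": 0,"ay": 0,"az": 0,"jaw": -1},{"tx": 0.036,"ty": -0.01,"tz": 0.041,"ax": 0,"ay": 0,"az": 0,"jaw": -1},{"tx": 0.036,"ty": -0.01,"tz": 0.041,"ax": 0,"ay": 0,"az": 0,"jaw": -1},{"tx": 0.036,"ty": 0,"tz": 0.041,"ax": 0,"ay": 0,"az": 0,"jaw": -1},{"tx": 0.036,"ty": 0,"tz": 0.041,"ax": 0,"ay": 0,"az": 0,"jaw": -1},{"tx": 0.036,"ty": 0,"tz": 0.041,"ax": 0,"ay": 0,"az": 0,"jaw": -1},{"tx": 0,"ty": 0,"tz": 0,"ax": 0,"ay": 10,"az": 0,"jaw": -1},{"tx": 0,"ty": 0,"tz": 0,"ax": 0,"ay": 10,"az": 0,"jaw": -1},{"tx": 0,"ty": 0,"tz": 0,"ax": 0,"ay": 10,"az": 0,"jaw": -1},{"tx": 0,"ty": 0,"tz": 0,"ax": 0,"ay": 10,"az": 0,"jaw": -1},{"tx": 0,"ty": 0,"tz": 0,"ax": 0,"ay": 10,"az": 0,"jaw": -1},{"tx": 0,"ty": 0,"tz": 0,"ax": 0,"ay": 10,"az": 0,"jaw": -1}])

```text
time_s: 2.62
ee_pos: [0.4626, 0.2122, 0.2957]
ee_rot: [0.064, -0.06, 0.706, -0.703]
contact_force: [0.0, -0.1, 0.3]
width: 0.0853
```

```bash
python3 go.py 0.497 0.17 0.29 192
```

```text
axes now x [-0.985 -0.174 -0.006] y [ 0.006  0.004 -1.   ] yaw -169.99
pos [0.4626 0.2122 0.2957] t 2.625 F [ 0.  -0.1  0.3] w 0.0853
shift tool mm [-26.5   5.7  47.5] in target axes [-24.9   5.7  48.4]
turn deg [ 0.14 -1.99 -0.37] q [ 0.82  0.04 -0.25  0.   -1.28 -0.64]
```

Call:
step_arm(steps=[{"tx": -0.026,"ty": 0.005,"tz": 0.03,"ax": 0,"ay": -2,"az": -0.4,"jaw": -1},{"tx": 0,"ty": 0,"tz": 0,"ax": 0,"ay": 0,"az": 0,"jaw": -1},{"tx": 0,"ty": 0,"tz": 0,"ax": 0,"ay": 0,"az": 0,"jaw": -1}])

```text
time_s: 3.0
ee_pos: [0.494, 0.1869, 0.2914]
ee_rot: [0.073, -0.073, 0.705, -0.702]
contact_force: [0.1, -1.2, 0.3]
width: 0.0852
```

```bash
python3 go.py 0.497 0.17 0.29 192
cat > w.py <<'E'
import sys
from m import *
from scipy.spatial.transform import Rotation as R
def wrist(name):
    s=robot.sense(); d=robot.get_image("wrist"); q=s["ee_rot"]
    T=np.eye(4); T[:3,:3]=R.from_quat([q[1],q[2],q[3],q[0]]).as_matrix(); T[:3,3]=s["ee_pos"]
    cv2.imwrite(f"pics/{name}.png",d["img"]); T=T@np.array(d["hand_eye"]); np.savez(name+".npz",T=T,**d)
    return d,pts(d,T)
E
python3 - <<'E'
from w import *
d,P=wrist("w1"); M=masks(d["img"]); ok=d["depth"]>0
t=P[ok&(abs(P[...,2])<.03)][:,2]; print("table",np.median(t))
for k in ["blue","orange"]:
    p=P[(M[k]>0)&ok]; z=np.percentile(p[:,2],[1,50,95,99]); print(k,len(p),z.round(3))
    t=p[p[:,2]>z[2]-.006]; print(rect(t),np.median(t[:,2]))
E
```

```text
axes now x [-0.979 -0.205 -0.001] y [-0.     0.003 -1.   ] yaw -168.16
pos [0.494  0.1869 0.2914] t 3.0 F [ 0.1 -1.2  0.3] w 0.0852
shift tool mm [ 0.5  1.3 17.1] in target axes [ 0.6  1.4 17.1]
turn deg [ 0.19 -0.16 -0.03] q [ 0.73  0.08 -0.21 -0.   -1.28 -0.52]
table 0.0007028136431651566
blue 2551 [0.148 0.15  0.152 0.152]
(array([497.2, 167.7]), array([ 20. , 117.3]), 10.2) 0.15045204350568903
orange 4477 [0.041 0.149 0.151 0.152]
(array([602.3, 191.3]), array([ 21.5, 116.9]), 10.9) 0.1502649131408388
```

View pics/w1.png

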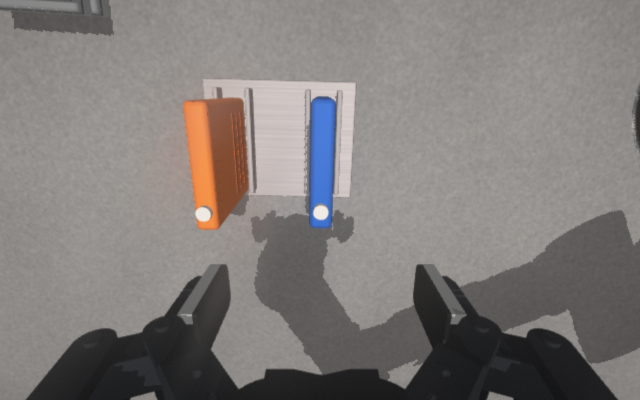

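The wrist view shows the blue plate's top at (322,160), with the cap nearest the camera, and the orange plate to its left. The position agrees with the top camera. I'll refine the yaw next.

Run:
```python
from w import *
d=dict(np.load("w1.npz")); P=pts(d,d["T"]); ok=d["depth"]>0
M=masks(d["img"])
for c in [(.497,.168),(.602,.191)]:
    m=ok&(P[...,2]>.145)&(P[...,2]<.165)&(abs(P[...,0]-c[0])<.03)&(abs(P[...,1]-c[1])<.075)
    p=P[m]
    l=cv2.fitLine((p[:,:2]*1000).astype(np.float32),cv2.DIST_L2,0,.01,.01).ravel(); print(len(p),rect(p),"angle of x axis",np.degrees(np.arctan2(-l[0],l[1])), p[:,:2].mean(0))
# tilt: side image blue lower part too; stand lips
g=ok&(P[...,2]>.002)&(P[...,2]<.04)&(abs(P[...,0]-.55)<.15)&(abs(P[...,1]-.18)<.11)&(M["blue"]==0)&(M["orange"]==0)
p=P[g]; print("stand",rect(p),len(p))
```

```text
3101 (array([497.2, 167.4]), array([ 22. , 118.2]), 10.5) angle of x axis -169.5332 [0.4980253  0.16336344]
3120 (array([603., 192.]), array([ 22.5, 119.5]), 11.2) angle of x axis -168.42891 [0.60246067 0.18712248]
stand (array([550.3, 179.8]), array([219.6, 299.3]), 89.9) 12238
```

```bash
python3 go.py 0.497 0.1675 0.20 190.8
```

```text
axes now x [-0.979 -0.206 -0.   ] y [-0.     0.003 -1.   ] yaw -168.14
pos [0.4939 0.187  0.2913] t 3.05 F [ 0.3  0.6 -1.1] w 0.0855
shift tool mm [ 1.  91.2 20. ] in target axes [ 0.6 91.3 19.7]
turn deg [ 0.18  1.06 -0.03] q [ 0.73  0.08 -0.21 -0.   -1.28 -0.52]
```

Call:
step_arm(steps=[{"tx": 0.0005,"ty": 0,"tz": 0.0195,"ax": 0.2,"ay": 1.0,"az": 0,"jaw": -1},{"tx": 0,"ty": 0,"tz": 0,"ax": 0,"ay": 0,"az": 0,"jaw": -1},{"tx": 0,"ty": 0.04,"tz": 0,"ax": 0,"ay": 0,"az": 0,"jaw": -1},{"tx": 0,"ty": 0.04,"tz": 0,"ax": 0,"ay": 0,"az": 0,"jaw": -1},{"tx": 0,"ty": 0,"tz": 0,"ax": 0,"ay": 0,"az": 0,"jaw": -1}])

```text
time_s: 3.68
ee_pos: [0.4973, 0.1674, 0.2116]
ee_rot: [0.069, -0.066, 0.704, -0.703]
contact_force: [-0.3, 0.5, 0.4]
width: 0.0853
```

```bash
python3 go.py 0.497 0.1675 0.101 190.8
```

```text
axes now x [-0.982 -0.189 -0.004] y [ 0.004  0.002 -1.   ] yaw -169.12
pos [0.4973 0.1674 0.2116] t 3.675 F [-0.3  0.5  0.4] w 0.0853
shift tool mm [ 7.000e-01  1.106e+02 -1.000e-01] in target axes [  0.3 110.6  -0.2]
turn deg [ 0.07  0.08 -0.25] q [ 0.7   0.12 -0.35  0.   -1.09 -0.51]
```

Call:
step_arm(steps=[{"tx": 0.0005,"ty": 0.035,"tz": 0,"ax": 0,"ay": 0,"az": -0.2,"jaw": -1},{"tx": 0,"ty": 0.035,"tz": 0,"ax": 0,"ay": 0,"az": 0,"jaw": -1},{"tx": 0,"ty": 0.03,"tz": 0,"ax": 0,"ay": 0,"az": 0,"jaw": -1},{"tx": 0,"ty": 0.01,"tz": 0,"ax": 0,"ay": 0,"az": 0,"jaw": -1},{"tx": 0,"ty": 0,"tz": 0,"ax": 0,"ay": 0,"az": 0,"jaw": -1}])

```text
time_s: 4.3
ee_pos: [0.503, 0.1713, 0.1086]
ee_rot: [0.073, -0.064, 0.706, -0.702]
contact_force: [-0.2, 1.2, 0.4]
width: 0.0856
```

```bash
python3 go.py 0.497 0.1675 0.101 190.8; python3 -c "
from w import *
wrist('w2')"
```

```text
axes now x [-0.981 -0.192 -0.013] y [ 0.012  0.007 -1.   ] yaw -168.95
pos [0.503  0.1713 0.1086] t 4.3 F [-0.2  1.2  0.4] w 0.0856
shift tool mm [6.7 7.5 2.6] in target axes [6.6 7.6 2.6]
turn deg [ 0.25  0.25 -0.76] q [ 0.7   0.23 -0.48  0.   -0.85 -0.51]
```

View pics/w2.png

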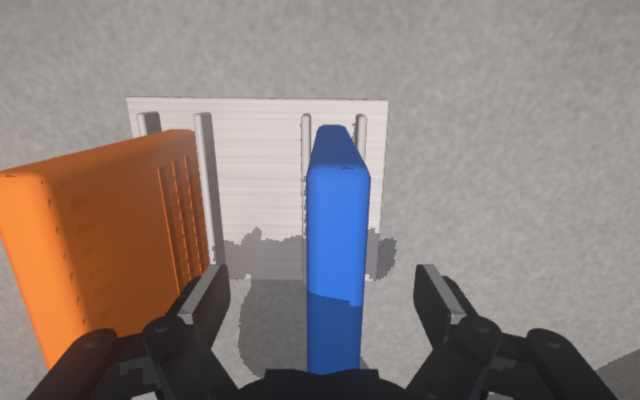

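The plate stands between the open fingers, about 17 px right of centre, which matches the 6.6 mm tool x offset. I correct that, then close.

Call:
step_arm(steps=[{"tx": 0.0066,"ty": 0.007,"tz": 0.0026,"ax": 0.2,"ay": 0.2,"az": -0.8,"jaw": -1},{"tx": 0,"ty": 0,"tz": 0,"ax": 0,"ay": 0,"az": 0,"jaw": -1}])

```text
time_s: 4.6
ee_pos: [0.4981, 0.1682, 0.1039]
ee_rot: [0.068, -0.066, 0.705, -0.703]
contact_force: [0.0, -0.8, 0.8]
width: 0.0855
```

```bash
python3 go.py 0.497 0.1675 0.101 190.8
```

```text
axes now x [-0.982 -0.188 -0.002] y [ 0.002  0.003 -1.   ] yaw -169.14
pos [0.4981 0.1682 0.1039] t 4.6 F [ 0.  -0.8  0.8] w 0.0855
shift tool mm [1.2 2.9 0.5] in target axes [1.2 2.9 0.5]
turn deg [ 0.15  0.06 -0.14] q [ 0.7   0.24 -0.49 -0.   -0.85 -0.51]
```

Good. I close with moderate squeeze.

Call:
step_arm(steps=[{"tx": 0.001,"ty": 0.003,"tz": 0,"ax": 0.1,"ay": 0,"az": -0.1,"jaw": 0.2},{"tx": 0,"ty": 0,"tz": 0,"ax": 0,"ay": 0,"az": 0,"jaw": 1},{"tx": 0,"ty": 0,"tz": 0,"ax": 0,"ay": 0,"az": 0,"jaw": 1},{"tx": 0,"ty": 0,"tz": 0,"ax": 0,"ay": 0,"az": 0,"jaw": 1},{"tx": 0,"ty": 0,"tz": 0,"ax": 0,"ay": 0,"az": 0,"jaw": 1},{"tx": 0,"ty": 0,"tz": 0,"ax": 0,"ay": 0,"az": 0,"jaw": 1}], squeeze=60)

```text
time_s: 5.35
ee_pos: [0.4977, 0.1684, 0.1017]
ee_rot: [0.068, -0.066, 0.704, -0.703]
contact_force: [-0.6, -0.3, 0.2]
width: 0.0215
```

```bash
python3 go.py 0.497 0.1675 0.101 190.8
```

```text
axes now x [-0.982 -0.189 -0.002] y [ 0.002  0.002 -1.   ] yaw -169.13
pos [0.4977 0.1684 0.1017] t 5.35 F [-0.6 -0.3  0.2] w 0.0215
shift tool mm [0.8 0.6 0.7] in target axes [0.8 0.7 0.7]
turn deg [ 0.07  0.07 -0.13] q [ 0.7   0.24 -0.49 -0.   -0.84 -0.51]
```

Call:
step_arm(steps=[{"tx": 0,"ty": -0.015,"tz": 0,"ax": 0,"ay": 0,"az": 0,"jaw": 1},{"tx": 0,"ty": -0.02,"tz": 0,"ax": 0,"ay": 0,"az": 0,"jaw": 1},{"tx": 0,"ty": -0.025,"tz": 0,"ax": 0,"ay": 0,"az": 0,"jaw": 1},{"tx": 0,"ty": -0.03,"tz": 0,"ax": 0,"ay": 0,"az": 0,"jaw": 1},{"tx": 0,"ty": -0.03,"tz": 0,"ax": 0,"ay": 0,"az": 0,"jaw": 1},{"tx": 0,"ty": -0.03,"tz": 0,"ax": 0,"ay": 0,"az": 0,"jaw": 1},{"tx": 0,"ty": -0.03,"tz": 0,"ax": 0,"ay": 0,"az": 0,"jaw": 1},{"tx": 0,"ty": -0.025,"tz": 0,"ax": 0,"ay": 0,"az": 0,"jaw": 1},{"tx": 0,"ty": 0,"tz": 0,"ax": 0,"ay": 0,"az": 0,"jaw": 1},{"tx": 0,"ty": 0,"tz": 0,"ax": 0,"ay": 0,"az": 0,"jaw": 1}])

```text
time_s: 6.6
ee_pos: [0.4929, 0.1656, 0.3157]
ee_rot: [0.065, -0.068, 0.704, -0.704]
contact_force: [-0.3, -0.5, -3.1]
width: 0.0215
```

```bash
python3 go.py 0.548 -0.218 0.29 177
python3 - <<'E'
from w import *
wrist("w3")
for n in ["top","side"]:
    d=robot.get_image(n); cv2.imwrite(f"pics/{n}1.png",d["img"]); np.savez(n+"1.npz",**d)
E
```

```text
axes now x [-0.982 -0.187  0.005] y [-0.005  0.    -1.   ] yaw -169.21
pos [0.4929 0.1656 0.3157] t 6.6 F [-0.3 -0.5 -3.1] w 0.0215
shift tool mm [ 17.5  25.4 387.1] in target axes [-75.1  25.7 380.2]
turn deg [ 0.02 13.79  0.29] q [ 0.7   0.06 -0.18 -0.   -1.34 -0.51]
```

View pics/side1.png

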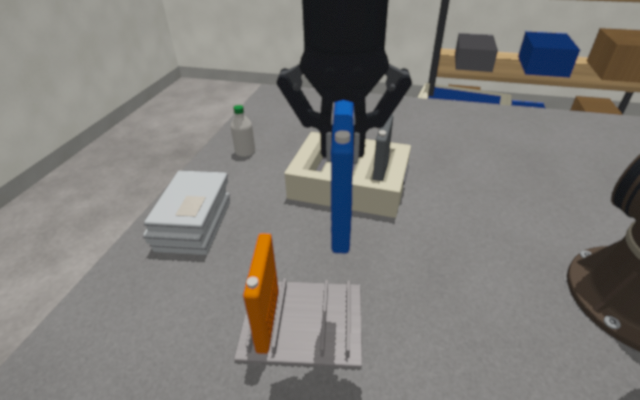

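View pics/w3.png

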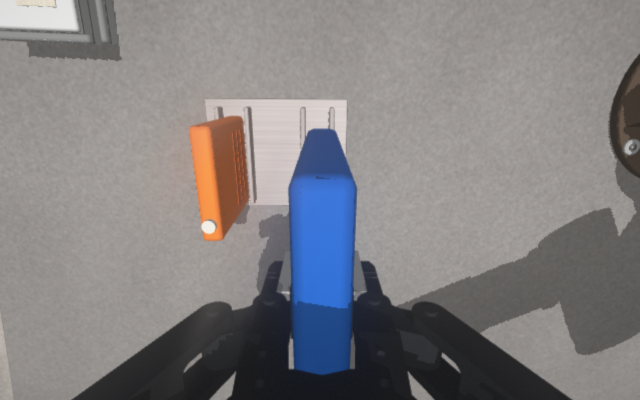

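The blue plate came up cleanly: upright in both views, with 3.1 N on the wrist. The orange plate is undisturbed. I move toward the box and stop short, to measure the slot with the wrist camera.

Call:
step_arm(steps=[{"tx": -0.002,"ty": 0.0,"tz": 0.025,"ax": 0,"ay": 0,"az": 0,"jaw": 1},{"tx": -0.002,"ty": 0.002,"tz": 0.035,"ax": 0,"ay": 0,"az": 0,"jaw": 1},{"tx": -0.002,"ty": 0.002,"tz": 0.035,"ax": 0,"ay": 0,"az": 0,"jaw": 1},{"tx": -0.002,"ty": 0.002,"tz": 0.035,"ax": 0,"ay": 0,"az": 0,"jaw": 1},{"tx": -0.002,"ty": 0.002,"tz": 0.035,"ax": 0,"ay": 0,"az": 0,"jaw": 1},{"tx": 0,"ty": 0.002,"tz": 0.035,"ax": 0,"ay": 0,"az": 0,"jaw": 1},{"tx": 0,"ty": 0.0,"tz": 0.025,"ax": 0,"ay": 0,"az": 0,"jaw": 1},{"tx": 0,"ty": 0.0,"tz": 0.0,"ax": 0,"ay": 5,"az": 0.1,"jaw": 1},{"tx": 0,"ty": 0.0,"tz": 0.0,"ax": 0,"ay": 5,"az": 0.1,"jaw": 1},{"tx": 0,"ty": 0.0,"tz": 0.0,"ax": 0,"ay": 4,"az": 0.1,"jaw": 1},{"tx": 0,"ty": 0,"tz": 0,"ax": 0,"ay": 0,"az": 0,"jaw": 1}])

```text
time_s: 8.12
ee_pos: [0.543, -0.0614, 0.2931]
ee_rot: [0.029, -0.015, -0.705, 0.709]
contact_force: [0.2, 0.7, -3.3]
width: 0.0215
```

```bash
python3 go.py 0.548 -0.218 0.29 177
python3 - <<'E'
from w import *
wrist("w4")
E
```

```text
axes now x [-0.998  0.063  0.019] y [-0.02  -0.005 -1.   ] yaw 176.4
pos [ 0.543  -0.0614  0.2931] t 8.125 F [ 0.2  0.7 -3.3] w 0.0215
shift tool mm [-14.9   3.8 155.9] in target axes [-13.2   3.1 156.1]
turn deg [-0.38 -0.6   1.1 ] q [ 0.25  0.12 -0.16  0.   -1.31 -0.31]
```

View pics/w4.png

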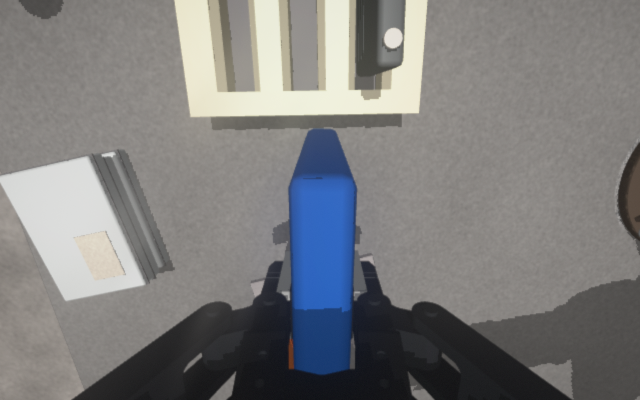

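```bash
cat > slot.py <<'E'
from w import *
def ana(P,ok,lab):
    print(lab)
    top=ok&(abs(P[...,2]-.07)<.006)&(abs(P[...,0]-.548)<.16)&(abs(P[...,1]+.22)<.13)
    p=P[top]; print(" toprect",rect(p),np.median(p[:,2]))
    a=np.radians(-2.8); R2=np.array([[np.cos(a),np.sin(a)],[-np.sin(a),np.cos(a)]])
    for y0 in [-.05,-.03,-.01,.01,.03,.05]:
        L=(P[...,:2]-np.array([.548,-.219]))@R2.T
        m=ok&(abs(L[...,1]-y0)<.004)&(abs(L[...,0])<.14)&(P[...,2]>-.02)&(P[...,2]<.2)
        x=L[m][:,0]*1000; z=P[m][:,2]; hi=(abs(z-.07)<.005)
        xs=np.sort(x[hi]); 
        if len(xs)<10: continue
        g=np.where(np.diff(xs)>12)[0]
        print(" y",y0,"ends",xs[0].round(1),xs[-1].round(1),"gaps",[(xs[i].round(1),xs[i+1].round(1)) for i in g])
    m=ok&(abs(L[...,0]-.035)<.010)&(abs(L[...,1])<.13)&(abs(P[...,2]-.07)<.005); y=L[m][:,1]*1000
    if len(y): print(" divider y extent",y.min(),y.max())
    for s in [0,.07]:
        m=ok&(abs(L[...,0]-s)<.008)&(abs(L[...,1])<.13)&(abs(P[...,2]-.07)<.004); y=np.sort(L[m][:,1]*1000); g=np.where(np.diff(y)>12)[0]
        if len(y): print(" slot",s,"y",y[0].round(1),[(y[i].round(1),y[i+1].round(1)) for i in g],y[-1].round(1))
d=dict(np.load("w4.npz")); P=pts(d,d["T"]); ok=d["depth"]>0
ana(P,ok,"wrist")
m=ok&(masks(d["img"])["blue"]>0); v,u=np.where(m); 
p=P[m]; f=p[(p[:,2]>.14)]
for zz in [(.14,.18),(.18,.22),(.22,.26),(.26,.3)]:
    q=p[(p[:,2]>zz[0])&(p[:,2]<zz[1])]; 
    if len(q): print(zz,q.min(0).round(4),q.max(0).round(4),len(q))
d=dict(np.load("top0.npz")); ana(pts(d),d["depth"]>0,"top")
d=dict(np.load("side0.npz")); ana(pts(d),d["depth"]>0,"side")
E
python3 slot.py
```

```text
wrist
 toprect (array([ 549.6, -180.5]), array([111.8, 250.7]), 87.2) 0.07066920780892308
 y -0.01 ends -125.1 124.6 gaps [(np.float64(-103.2), np.float64(-59.9)), (np.float64(-19.4), np.float64(18.7)), (np.float64(50.2), np.float64(88.9))]
 y 0.01 ends -125.1 125.0 gaps [(np.float64(-104.3), np.float64(-60.2)), (np.float64(-18.2), np.float64(18.8)), (np.float64(51.8), np.float64(88.6))]
 y 0.03 ends -125.1 125.1 gaps [(np.float64(-104.6), np.float64(-60.8)), (np.float64(-18.9), np.float64(17.7)), (np.float64(50.4), np.float64(87.8))]
 y 0.05 ends -125.2 124.9 gaps [(np.float64(-89.4), np.float64(-72.2)), (np.float64(-18.6), np.float64(18.6)), (np.float64(50.8), np.float64(87.7))]
 divider y extent -15.712457468744342 94.44350090867096
 slot 0 y 70.0 [] 94.1
 slot 0.07 y 70.1 [] 94.1
top
 toprect (array([ 548.5, -218.4]), array([191.1, 250.7]), 87.3) 0.06960590219492674
 y -0.05 ends -123.6 125.1 gaps [(np.float64(-80.8), np.float64(-45.6)), (np.float64(-19.3), np.float64(20.0)), (np.float64(50.8), np.float64(88.7))]
 y -0.03 ends -123.4 125.6 gaps [(np.float64(-80.7), np.float64(-47
[... 1322 characters left out ...]
(np.float64(-78.4), np.float64(-46.3)), (np.float64(-18.7), np.float64(23.4)), (np.float64(52.5), np.float64(92.5))]
 y 0.01 ends -121.2 128.6 gaps [(np.float64(-79.1), np.float64(-46.1)), (np.float64(-17.5), np.float64(22.4)), (np.float64(52.2), np.float64(93.1))]
 y 0.03 ends -122.0 127.4 gaps [(np.float64(-88.9), np.float64(-47.8)), (np.float64(-17.8), np.float64(22.7)), (np.float64(51.6), np.float64(94.0))]
 y 0.05 ends -122.1 125.3 gaps [(np.float64(-18.4), np.float64(23.1)), (np.float64(51.1), np.float64(93.5))]
 divider y extent -95.09635799484138 98.29543460833
 slot 0 y -93.3 [(np.float64(-67.2), np.float64(70.5))] 98.7
 slot 0.07 y -93.5 [(np.float64(-66.8), np.float64(70.9))] 98.1
```

All sources agree on the slot centre: (0.548, -0.219), with its x axis at -2.8°. The TCP should end at z ≈ 0.112 (it was 0.1017 on the 10 mm floor). I move to above the slot.

Call:
step_arm(steps=[{"tx": -0.003,"ty": 0.0,"tz": 0.02,"ax": -0.2,"ay": -0.4,"az": 0.5,"jaw": 1},{"tx": -0.003,"ty": 0.0,"tz": 0.03,"ax": -0.2,"ay": -0.4,"az": 0.5,"jaw": 1},{"tx": -0.003,"ty": 0,"tz": 0.03,"ax": 0,"ay": 0,"az": 0,"jaw": 1},{"tx": -0.003,"ty": 0,"tz": 0.03,"ax": 0,"ay": 0,"az": 0,"jaw": 1},{"tx": -0.002,"ty": 0,"tz": 0.025,"ax": 0,"ay": 0,"az": 0,"jaw": 1},{"tx": 0,"ty": 0,"tz": 0.015,"ax": 0,"ay": 0,"az": 0,"jaw": 1},{"tx": 0,"ty": 0,"tz": 0,"ax": 0,"ay": 0,"az": 0,"jaw": 1},{"tx": 0,"ty": 0,"tz": 0,"ax": 0,"ay": 0,"az": 0,"jaw": 1}])

```text
time_s: 9.18
ee_pos: [0.5498, -0.2147, 0.2899]
ee_rot: [-0.014, 0.009, 0.707, -0.707]
contact_force: [-0.3, 0.8, -3.9]
width: 0.0213
```

```bash
python3 go.py 0.548 -0.218 0.22 177.2
```

```text
axes now x [-0.999  0.033  0.007] y [-0.006  0.001 -1.   ] yaw 178.09
pos [ 0.5498 -0.2147  0.2899] t 9.175 F [-0.3  0.8 -3.9] w 0.0213
shift tool mm [ 1.3 69.9  3.4] in target axes [ 1.7 69.9  3.4]
turn deg [0.06 0.89 0.37] q [-0.04  0.19 -0.08 -0.   -1.3   0.01]
```

Call:
step_arm(steps=[{"tx": 0.0013,"ty": 0.01,"tz": 0.0034,"ax": 0,"ay": 0.9,"az": 0.4,"jaw": 1},{"tx": 0.001,"ty": 0.02,"tz": 0,"ax": 0,"ay": 0,"az": 0,"jaw": 1},{"tx": 0.001,"ty": 0.02,"tz": 0,"ax": 0,"ay": 0,"az": 0,"jaw": 1},{"tx": 0.001,"ty": 0.015,"tz": 0,"ax": 0,"ay": 0,"az": 0,"jaw": 1},{"tx": 0,"ty": 0,"tz": 0,"ax": 0,"ay": 0,"az": 0,"jaw": 1},{"tx": 0,"ty": 0,"tz": 0,"ax": 0,"ay": 0,"az": 0,"jaw": 1}])

```text
time_s: 9.93
ee_pos: [0.5451, -0.2155, 0.222]
ee_rot: [-0.016, 0.018, 0.707, -0.706]
contact_force: [0.5, 0.2, -2.8]
width: 0.0213
```

```bash
python3 go.py 0.548 -0.218 0.18 177.2
```

```text
axes now x [-0.999  0.048 -0.003] y [ 0.003  0.001 -1.   ] yaw 177.27
pos [ 0.5451 -0.2155  0.222 ] t 9.925 F [ 0.5  0.2 -2.8] w 0.0213
shift tool mm [-2.9 42.   2.4] in target axes [-3.  42.   2.4]
turn deg [ 0.09  0.07 -0.15] q [-0.04  0.22 -0.2  -0.   -1.14 -0.  ]
```

Call:
step_arm(steps=[{"tx": -0.003,"ty": 0.01,"tz": 0.0024,"ax": 0,"ay": 0,"az": -0.1,"jaw": 1},{"tx": 0,"ty": 0.015,"tz": 0,"ax": 0,"ay": 0,"az": 0,"jaw": 1},{"tx": 0,"ty": 0.012,"tz": 0,"ax": 0,"ay": 0,"az": 0,"jaw": 1},{"tx": 0,"ty": 0,"tz": 0,"ax": 0,"ay": 0,"az": 0,"jaw": 1},{"tx": 0,"ty": 0,"tz": 0,"ax": 0,"ay": 0,"az": 0,"jaw": 1}])

```text
time_s: 10.55
ee_pos: [0.5489, -0.2183, 0.183]
ee_rot: [-0.016, 0.018, 0.707, -0.706]
contact_force: [-0.8, 1.4, -3.2]
width: 0.0214
```

```bash
python3 go.py 0.548 -0.218 0.15 177.2
python3 - <<'E'
from w import *
wrist("w5")
for n in ["top","side"]:
    d=robot.get_image(n); cv2.imwrite(f"pics/{n}2.png",d["img"]); np.savez(n+"2.npz",**d)
    cv2.imwrite(f"pics/{n}2c.png",cv2.resize(d["img"][70:260,230:460] if n=="side" else d["img"][130:280,330:470],None,fx=3,fy=3,interpolation=cv2.INTER_CUBIC))
E
```

```text
axes now x [-0.999  0.048 -0.002] y [ 0.002  0.001 -1.   ] yaw 177.26
pos [ 0.5489 -0.2183  0.183 ] t 10.55 F [-0.8  1.4 -3.2] w 0.0214
shift tool mm [ 0.9 33.  -0.3] in target axes [ 0.9 33.  -0.3]
turn deg [ 0.08  0.06 -0.11] q [-0.05  0.26 -0.25 -0.   -1.06  0.  ]
```

View pics/side2c.png

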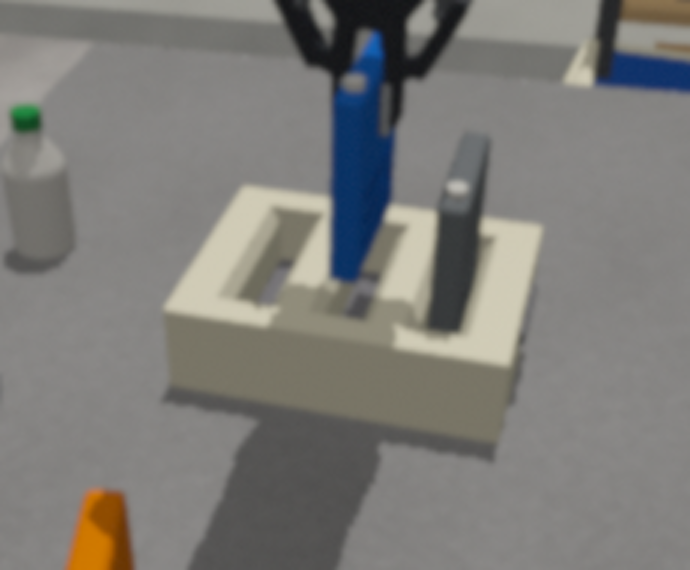

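View pics/w5.png

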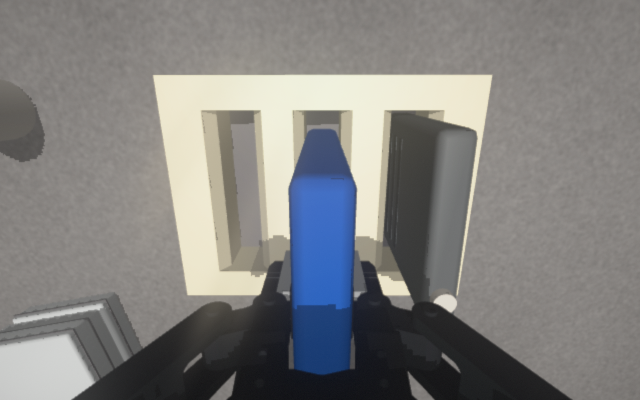

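The plate's lower edge (307–335 px, centre about 320) is centred over the middle slot (293–352 px), so I lower in small steps.

Call:
step_arm(steps=[{"tx": 0.0006,"ty": 0.01,"tz": 0,"ax": 0,"ay": 0,"az": -0.1,"jaw": 1},{"tx": 0,"ty": 0.01,"tz": 0,"ax": 0,"ay": 0,"az": 0,"jaw": 1},{"tx": 0,"ty": 0.006,"tz": 0,"ax": 0,"ay": 0,"az": 0,"jaw": 1},{"tx": 0,"ty": 0,"tz": 0,"ax": 0,"ay": 0,"az": 0,"jaw": 1},{"tx": 0,"ty": 0,"tz": 0,"ax": 0,"ay": 0,"az": 0,"jaw": 1}])

```text
time_s: 11.32
ee_pos: [0.5484, -0.2182, 0.1556]
ee_rot: [-0.017, 0.017, 0.707, -0.706]
contact_force: [-0.6, -0.1, -3.7]
width: 0.0211
```

```bash
python3 go.py 0.548 -0.218 0.13 177.2
```

```text
axes now x [-0.999  0.048 -0.001] y [ 0.001  0.001 -1.   ] yaw 177.26
pos [ 0.5484 -0.2182  0.1556] t 11.325 F [-0.6 -0.1 -3.7] w 0.0211
shift tool mm [ 0.4 25.6 -0.1] in target axes [ 0.4 25.6 -0.2]
turn deg [ 0.08  0.06 -0.05] q [-0.05  0.28 -0.28 -0.   -1.01  0.  ]
```

Call:
step_arm(steps=[{"tx": 0.0004,"ty": 0.01,"tz": 0,"ax": 0,"ay": 0,"az": 0,"jaw": 1},{"tx": 0,"ty": 0.01,"tz": 0,"ax": 0,"ay": 0,"az": 0,"jaw": 1},{"tx": 0,"ty": 0.006,"tz": 0,"ax": 0,"ay": 0,"az": 0,"jaw": 1},{"tx": 0,"ty": 0,"tz": 0,"ax": 0,"ay": 0,"az": 0,"jaw": 1},{"tx": 0,"ty": 0,"tz": 0,"ax": 0,"ay": 0,"az": 0,"jaw": 1}])

```text
time_s: 11.95
ee_pos: [0.5481, -0.2182, 0.1278]
ee_rot: [-0.017, 0.017, 0.707, -0.706]
contact_force: [-0.3, -1.2, -3.4]
width: 0.0213
```

```bash
python3 go.py 0.548 -0.218 0.112 177.2
```

```text
axes now x [-0.999  0.048 -0.001] y [ 0.001  0.001 -1.   ] yaw 177.26
pos [ 0.5481 -0.2182  0.1278] t 11.95 F [-0.3 -1.2 -3.4] w 0.0213
shift tool mm [ 0.1 15.8 -0.1] in target axes [ 0.1 15.8 -0.2]
turn deg [ 0.08  0.06 -0.05] q [-0.05  0.31 -0.32 -0.   -0.95  0.  ]
```

In the slot, with no contact forces. 15.8 mm remain.

Call:
step_arm(steps=[{"tx": 0,"ty": 0.006,"tz": 0,"ax": 0,"ay": 0,"az": 0,"jaw": 1},{"tx": 0,"ty": 0.004,"tz": 0,"ax": 0,"ay": 0,"az": 0,"jaw": 1},{"tx": 0,"ty": 0.003,"tz": 0,"ax": 0,"ay": 0,"az": 0,"jaw": 1},{"tx": 0,"ty": 0,"tz": 0,"ax": 0,"ay": 0,"az": 0,"jaw": 1},{"tx": 0,"ty": 0,"tz": 0,"ax": 0,"ay": 0,"az": 0,"jaw": 1}])

```text
time_s: 12.58
ee_pos: [0.5484, -0.2182, 0.1143]
ee_rot: [-0.016, 0.017, 0.707, -0.706]
contact_force: [0.9, 0.2, -3.2]
width: 0.0215
```

Call:
step_arm(steps=[{"tx": 0,"ty": 0.001,"tz": 0,"ax": 0,"ay": 0,"az": 0,"jaw": 1},{"tx": 0,"ty": 0,"tz": 0,"ax": 0,"ay": 0,"az": 0,"jaw": 1}])

```text
time_s: 12.82
ee_pos: [0.5486, -0.2182, 0.1135]
ee_rot: [-0.016, 0.018, 0.707, -0.706]
contact_force: [-0.6, -0.6, -3.7]
width: 0.0212
```

Call:
step_arm(steps=[{"tx": 0,"ty": 0.0015,"tz": 0,"ax": 0,"ay": 0,"az": 0,"jaw": 1},{"tx": 0,"ty": 0,"tz": 0,"ax": 0,"ay": 0,"az": 0,"jaw": 1}])

```text
time_s: 13.08
ee_pos: [0.5486, -0.2182, 0.1119]
ee_rot: [-0.016, 0.018, 0.707, -0.706]
contact_force: [0.4, 1.0, -2.9]
width: 0.0215
```

Call:
step_arm(steps=[{"tx": 0,"ty": 0.001,"tz": 0,"ax": 0,"ay": 0,"az": 0,"jaw": 1},{"tx": 0,"ty": 0,"tz": 0,"ax": 0,"ay": 0,"az": 0,"jaw": 1}])

```text
time_s: 13.32
ee_pos: [0.549, -0.2183, 0.1118]
ee_rot: [-0.016, 0.018, 0.707, -0.707]
contact_force: [-0.3, 0.5, -4.3]
width: 0.0215
```

Call:
step_arm(steps=[{"tx": 0.0005,"ty": 0.0015,"tz": 0,"ax": 0,"ay": 0,"az": 0,"jaw": 1},{"tx": 0,"ty": 0,"tz": 0,"ax": 0,"ay": 0,"az": 0,"jaw": 1}])

```text
time_s: 13.58
ee_pos: [0.5492, -0.2184, 0.1118]
ee_rot: [-0.015, 0.018, 0.707, -0.707]
contact_force: [-0.3, 0.3, -3.4]
width: 0.0211
```

Call:
step_arm(steps=[{"tx": 0,"ty": 0.0015,"tz": 0,"ax": 0,"ay": 0,"az": 0,"jaw": 1},{"tx": 0,"ty": 0,"tz": 0,"ax": 0,"ay": 0,"az": 0,"jaw": 1}])

```text
time_s: 13.82
ee_pos: [0.5495, -0.2185, 0.1118]
ee_rot: [0.014, -0.018, -0.707, 0.707]
contact_force: [-0.6, 0.1, -2.8]
width: 0.0213
```

It stops at z = 0.1118, as predicted for the floor. I release by a part opening, to stay clear of the grey plate.

Call:
step_arm(steps=[{"tx": 0,"ty": 0,"tz": 0,"ax": 0,"ay": 0,"az": 0,"jaw": 0.35},{"tx": 0,"ty": 0,"tz": 0,"ax": 0,"ay": 0,"az": 0,"jaw": 0.2},{"tx": 0,"ty": 0,"tz": 0,"ax": 0,"ay": 0,"az": 0,"jaw": 0.1},{"tx": 0,"ty": 0,"tz": 0,"ax": 0,"ay": 0,"az": 0,"jaw": 0.1}])

```text
time_s: 14.32
ee_pos: [0.5504, -0.2189, 0.1117]
ee_rot: [0.014, -0.019, -0.707, 0.707]
contact_force: [0.4, -0.2, 0.5]
width: 0.0384
```

```bash
python3 go.py 0.548 -0.218 0.112 177.2
python3 - <<'E'
from w import *
wrist("w6")
d=robot.get_image("side"); cv2.imwrite("pics/side3c.png",cv2.resize(d["img"][70:260,230:460],None,fx=3,fy=3,interpolation=cv2.INTER_CUBIC))
E
```

```text
axes now x [-0.999  0.046 -0.008] y [ 0.007 -0.001 -1.   ] yaw 177.37
pos [ 0.5504 -0.2189  0.1117] t 14.325 F [ 0.4 -0.2  0.5] w 0.0384
shift tool mm [ 2.4 -0.3 -0.7] in target axes [ 2.5 -0.3 -0.7]
turn deg [-0.04  0.17 -0.43] q [-0.05  0.32 -0.34  0.   -0.9   0.  ]
```

View pics/side3c.png

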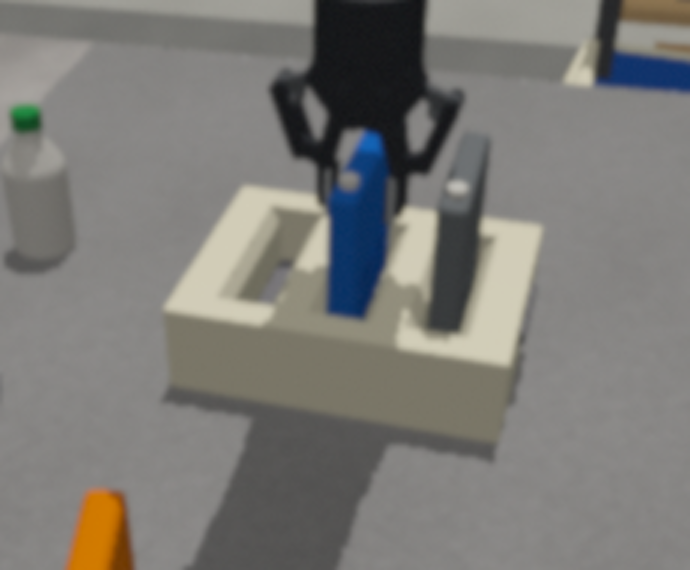

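View pics/w6.png

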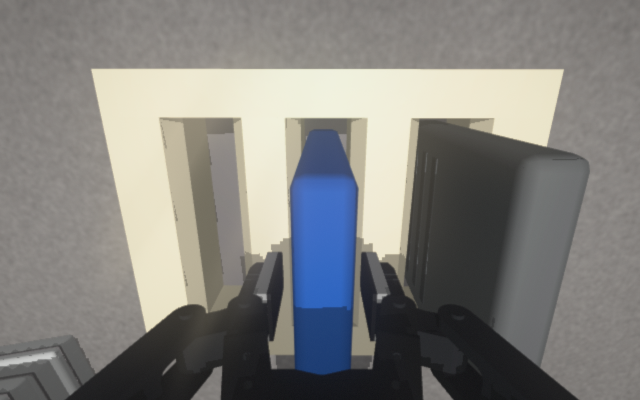

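The plate is seated in the slot, both fingers are clear of it, and the grey plate is untouched. I retreat straight up.

Call:
step_arm(steps=[{"tx": 0.001,"ty": -0.01,"tz": 0,"ax": 0,"ay": 0,"az": -0.4,"jaw": 0.1},{"tx": 0,"ty": -0.015,"tz": 0,"ax": 0,"ay": 0,"az": 0,"jaw": 0.1},{"tx": -0.001,"ty": -0.02,"tz": 0,"ax": 0,"ay": 0,"az": 0,"jaw": 0.1},{"tx": 0,"ty": -0.02,"tz": 0,"ax": 0,"ay": 0,"az": 0,"jaw": 0.1},{"tx": 0,"ty": -0.025,"tz": 0,"ax": 0,"ay": 0,"az": 0,"jaw": 0.1},{"tx": 0,"ty": -0.03,"tz": 0,"ax": 0,"ay": 0,"az": 0,"jaw": 0.1},{"tx": 0,"ty": -0.03,"tz": 0,"ax": 0,"ay": 0,"az": 0,"jaw": 0.1},{"tx": 0,"ty": 0,"tz": -0.04,"ax": 0,"ay": 0,"az": 0,"jaw": 0.1},{"tx": 0,"ty": 0,"tz": -0.04,"ax": 0,"ay": 0,"az": 0,"jaw": 0.1},{"tx": 0,"ty": 0,"tz": 0,"ax": 0,"ay": 0,"az": 0,"jaw": 0.1},{"tx": 0,"ty": 0,"tz": 0,"ax": 0,"ay": 0,"az": 0,"jaw": 0.1}])

```text
time_s: 15.8
ee_pos: [0.555, -0.1378, 0.2799]
ee_rot: [0.012, -0.021, -0.706, 0.708]
contact_force: [-1.2, 0.4, 0.1]
width: 0.0388
```

```bash
python3 go.py 0.548 -0.218 0.112 177.2
python3 - <<'E'
from w import *
def an(d,P,lab):
    ok=d["depth"]>0; M=masks(d["img"])
    for k in ["blue","orange"]:
        p=P[(M[k]>0)&ok&(P[...,2]<.25)&(P[...,0]<.9)]
        if len(p)<50: continue
        z=np.percentile(p[:,2],95); t=p[p[:,2]>z-.006]; print(lab,k,rect(t),np.median(t[:,2]).round(4))
    L=ok&(P[...,2]>.148)&(P[...,2]<.17)&(abs(P[...,0]-.478)<.03)&(abs(P[...,1]+.21)<.09)
    if L.sum()>30: print(lab,"grey",rect(P[L]))
d,P=wrist("w7"); an(d,P,"wrist")
for n in ["top","side"]:
    d=robot.get_image(n); cv2.imwrite(f"pics/{n}4.png",d["img"]); an(d,pts(d),n)
    e=dict(np.load(n+"0.npz")); an(e,pts(e),n+"_start")
E
```

```text
axes now x [-0.999  0.046 -0.012] y [ 0.012 -0.002 -1.   ] yaw 177.35
pos [ 0.555  -0.1378  0.2799] t 15.8 F [-1.2  0.4  0.1] w 0.0388
shift tool mm [  5.3 168.   80.2] in target axes [  3.  167.9  80.4]
turn deg [-0.08  0.15 -0.68] q [ 0.1   0.15 -0.15  0.   -1.25 -0.15]
wrist blue (array([ 548.8, -218.2]), array([112.6,  16.6]), 86.4) 0.1607
wrist orange (array([609.9, 135.4]), array([ 9.8, 22. ]), 68.9) 0.0726
wrist grey (array([ 477.3, -221.9]), array([119.1,  22.7]), 88.5)
top blue (array([ 548.6, -231.9]), array([88.4, 21.5]), 86.8) 0.1595
top grey (array([ 477.1, -219.8]), array([119. ,  22.7]), 88.1)
top_start blue (array([496.7, 168.4]), array([ 21.6, 116.4]), 10.7) 0.1493
top_start orange (array([603.2, 191.9]), array([ 22. , 116.9]), 11.5) 0.1493
top_start grey (array([ 477.3, -219.8]), array([119.4,  22.4]), 88.2)
side blue (array([ 550.6, -210.7]), array([111.8,  17.7]), 87.4) 0.1583
side orange (array([604. , 196.9]), array([ 20.2, 115.4]), 11.0) 0.1482
side grey (array([ 480.2, -216.6]), array([116.9,  22.2]), 88.3)
side_start blue (array([498.8, 172.9]), array([ 19.4, 116.7]), 11.3) 0.1484
side_start orange (array([604.1, 196.9]), array([ 20.2, 115.7]), 11.4) 0.1483
side_start grey (array([ 480.1, -218.1]), array([118.1,  22.1]), 88.7)
```

View pics/w7.png

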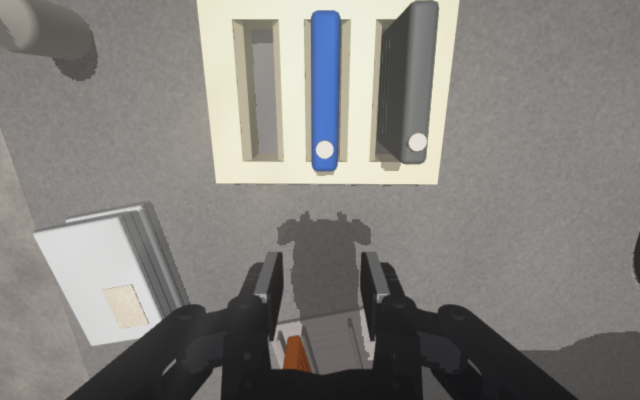

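View pics/side4.png

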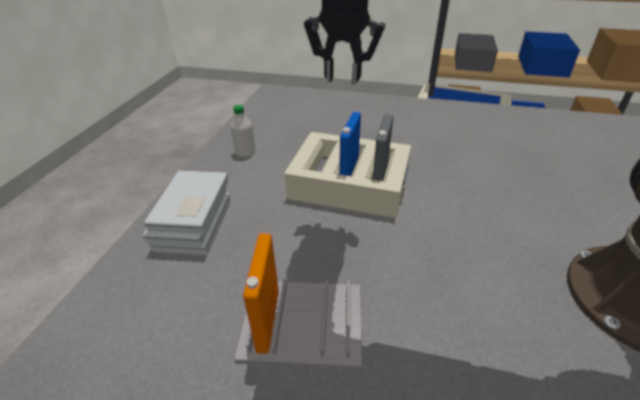

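The blue plate's top sits at (0.549, -0.218, 0.160), on the slot centre. The top is 140 mm above the slot floor, so the plate is fully down. Orange and grey haven't moved and the robot is clear, so I hand the job in.

```bash
python3 -c "
from cell import robot
print(robot.job_done())"
```

```text
the job is handed in; nothing more can be done
None
```

The blue plate is standing in the middle slot of the cold box, upright and all the way down. I handed the job in after about 16 s of the 42 s limit. I gripped it at 60 N, lifted it clear of the stand, carried it upright, turned it about 14°, lowered it until it stopped on the floor, then opened the fingers part-way and backed off.

- **Position:** the wrist camera puts the middle of the plate's top at (0.549, -0.218, 0.161). The measured slot centre is (0.548, -0.219), so it is about 1 mm off each way. The top is about 140 mm above the slot floor, and the plate's top edge lines up with the slot within about 1°.
- **Other plates:** the orange and grey plates read within about 1.5 mm of their starting positions. The robot was touching nothing.
- **Disagreements:**
  - The side camera reads about 4–7 mm more in y than the other two, for every object, so I took this as a calibration offset.
  - The last top-camera fit of the blue plate is about 14 mm off in y. It only caught 88 mm of the plate's length, most likely because the gripper hid part of it, so I relied on the wrist camera.
  - The top camera gave no final reading for the orange plate, so its check rests on the side camera.

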